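# Sweep scrapped parts into the pan under the instrument shelf

### The arm

A 6-joint arm with a two-finger parallel gripper is mounted at the origin on the work surface. World frame = base frame: x ahead of the robot, y to its left, z up, the work surface at z = 0. Lengths are in m, angles in rad, forces in N, time in s.
With the tool pointing down it reaches from about 0.35 to 0.975 m from the base axis. Payload 7.1 kg.
Tool frame: the origin (TCP) lies midway between the tips of the shut fingers; the grasp point (between the pads) lies 19 mm behind it; z points along the fingers, x is the direction in which the jaws open and shut, and the axes are right-handed (so a half turn about z gives the same grasp; the last joint's range is limited). The gripper opens to 88 mm and grips with 3 to 60 N. Pads are 20 mm wide; open, the fingers measure 115 mm over their backs; the gripper's body (75 mm by 178 mm) begins 61 mm behind the grasp point.
Start: joints at [1.125, 0.423, 1.63, -0, 1.089, -0.019], TCP at [0.259, 0.569, 0.223] pointing down, gripper open.
Joint ranges: [-3, 3], [-0.9, 2.11], [0.09, 2.58], [-1.31, 4.45], [0.11, 2.69], [-2.54, 2.54]. Speed limits (rad/s): [2.39, 2.39, 3.01, 3.14, 3.14, 3.14].

### API

Orientations are given as a unit quaternion [w, x, y, z].
In Python, from station import move_pose, movel, movej, command_gripper, wait, inverse_kinematics, read_camera, camera_info, MotionError, job_done, get_time, get_joint_pos, get_qvel, get_effort, get_tcp_pos, get_ee_rot, get_ft_force, get_ft_torque, get_grip_width gives the robot as it stands. Calls block until the motion is done:
- move_pose(position, orientation): joint-space move of the TCP to a pose.
- movel(position, frame=None, v=0.15, until_force=None): straight line of the TCP; frame=None keeps the orientation; v is the mean speed in m/s. With until_force (N) it stops when the force on the tool has changed by that much, and returns True; else False.
- movej(angles): joint-space move.
- command_gripper(opening): opening from 0.0 (shut) to 1.0 (fully open); the grip force is fixed at half the most; returns when the fingers have stopped.
- wait(seconds).
- inverse_kinematics(position, orientation): joint angles nearest the present ones, or None.
- read_camera(name): name is "scene" or "side" or "wrist"; returns the picture (480x640x3 uint8, red, green, blue); there is no depth.
- camera_info(name): a dict with "intrinsics" (3x3 intrinsics, pixels), "dist" ([k1, k2, p1, p2, k3] as OpenCV has them; the pictures are not rectified), "T" (4x4, takes a point from camera to world coordinates); the wrist camera has in their place "tool_from_camera" (4x4, takes a point from camera to tool coordinates, whose origin is the TCP and whose axes are the tool frame's). Camera axes: x right, y up, looking along -z (the intrinsics and any distortion apply to the point x, -y, -z); pixel columns grow to the right and rows downward; lengths in m; the calibration is good to about 2 mm. A picture is of the moment at which its call begins: read the wrist's pose just before it. camera_info takes no time and is no camera call.
A pose or a line that the arm cannot do raises MotionError and nothing moves.
- job_done(): hands the job in, once; it reports no verdict.
Readings, each from a call of its own:
- get_time(): time.
- get_joint_pos(): joint angles.
- get_qvel(): joint speeds.
- get_effort(): joint torques, N m.
- get_tcp_pos(): TCP position.
- get_ee_rot(): TCP orientation.
- get_ft_force(): force on the tool from outside, world axes, zero at the start.
- get_ft_torque(): the same for the moment, N m.
- get_grip_width(): opening from 0.0 (shut) to 1.0 (fully open).
Only numpy, scipy, OpenCV 4.12 (cv2) and the standard library are available. Lean on these libraries where they do the work, as an engineer would, in place of code of your own. Each camera call takes 0.05 s, during which the arm holds its last target. There are 200 camera calls.

### The job

Take the squeegee out of its rest and sweep the four scrapped parts (heatsink, fan, relay, potted module) into the scrap pan under the instrument shelf, right over the sloping lip so that each lies fully on the pan's flat floor. Push the parts only with the squeegee, never with the gripper, leave the mug, jar, solder reel and meter where they are, and do not knock the shelf. Then stand the squeegee back upright in its rest, fully down in the slot, and let go.

Things in the scene. Friction and masses are not known exactly. Their poses are not given: they have to be found in the camera images.
- squeegee: Bench squeegee, 200 mm tall, 220 g, upright in its rest. Origin: middle of the blade's bottom edge; z up the handle, y along the blade, x square to it (a half turn changes nothing). Stiff black rubber blade 6 (x) by 84 mm (y), z = 0 to 34 mm; wooden head 36 (x) by 88 mm (y), z = 34 to 62 mm; wooden handle 22 (x) by 26 mm (y), rectangular, z = 62 to 200 mm.
- rest: Dark steel rest of the squeegee, immovable. Origin: middle of its underside, z up. Base 110 (x) by 134 mm (y), 8 mm thick; on it two rails 50 mm high, slot between them 18 mm wide (x), 100 mm long (y), closed at the ends; outside 58 by 120 mm. The blade hangs in the slot, the wooden head sits on the rails, so the squeegee's origin is 16 mm above the bench at mid-slot, blade along y.
- shelf: Instrument shelf, immovable. Origin: middle of its front edge, projected onto the bench; x points in under the shelf, y along the edge, z up. Board 300 mm deep, 500 mm wide, 18 mm thick, underside 135 mm above the bench. Legs 25 mm square at x = 30 and 270, y = +-232 mm. Instruments on it up to 390 mm above the bench, fronts (with knobs) 75 mm or more behind the front edge.
- pan: Open-fronted metal scrap pan under the shelf, immovable. Origin: middle of its mouth (where sloping lip meets flat floor), at bench level; x into the pan, y across, z up. Mouth 35 to 50 mm behind the shelf's front edge. Lip 260 mm wide, rising from the bench at x = -62 mm to 5 mm at x = 0. Floor 5 mm above the bench, 210 mm deep, 260 mm wide; walls 45 mm high at sides and back.
- heatsink: Scrapped finned aluminium heatsink, 80 (x) by 45 (y) by 28 mm high, about 100 g, loose on the bench. Origin: middle of its underside.
- fan: Scrapped square black cooling fan, 60 by 60 by 25 mm high, about 70 g, loose, lying flat. Origin: middle of its underside.
- relay: Scrapped boxy power relay: black base 66 (x) by 54 (y) by 9 mm, grey cover 62 by 50 mm to 30 mm high, about 100 g, loose. Origin: middle of its underside.
- module: Scrapped black potted power module with an aluminium plate on top, 75 (x) by 48 (y) by 24 mm high, about 110 g, loose. Origin: middle of its underside.
- mug: Bystander: white mug, 90 mm high, 80 mm across, handle on its +y side reaching about 70 mm from the axis. Origin: middle of its foot.
- jar: Bystander: closed jar, 85 mm high, 68 mm across. Origin: middle of its underside.
- reel: Bystander: solder reel standing on its flange, 56 mm high, 72 mm across. Origin: middle of its underside.
- meter: Bystander: hand-held meter lying flat, 85 (x) by 175 (y) by 45 mm high. Origin: middle of its underside.
Not all that is in view belongs to the job. What is shaped like the fan but red or yellow is not meant.

How it is judged:
By the outcome, as a careful person would: the job done as asked, in the order asked, and still so for the second after the job is handed in, with the robot touching nothing.
It also fails if it takes over 72 s, if anything falls off the work surface, if the arm or the gripper's body presses on something with over 40 N, if the wrist force passes 120 N, or if a joint passes its speed limit or range.

## Working session

There is one attempt and no reset: what is moved stays moved. The work goes in short steps, each a Python script; the robot and the scene stay as the last script left them, time stands still between calls to the robot, and variables do not carry over. Pictures are saved under pics/ and viewed, about 8 in all and at most 12, crops included, and the job is handed in when it is done.

```bash
ls; mkdir -p pics; python3 - <<'E'
from station import *
import cv2,numpy as np
for n in("scene","side"):
    i=read_camera(n); cv2.imwrite(f"pics/{n}0.png",i[:,:,::-1]); c=camera_info(n); print(n,c)
print(camera_info("wrist"),get_time(),get_ee_rot())
E
```

```text
pics
scene {'intrinsics': array([[448.42253285,   0.        , 323.62616529],
       [  0.        , 448.42253285, 235.88395666],
       [  0.        ,   0.        ,   1.        ]]), 'dist': array([0.00219479, 0.        , 0.        , 0.        , 0.        ]), 'T': array([[ 0.15961503, -0.77794136,  0.6077255 ,  1.11581665],
       [ 0.98717267,  0.12351982, -0.1011582 , -0.11134599],
       [ 0.00362901,  0.61607637,  0.78767807,  0.79370171],
       [ 0.        ,  0.        ,  0.        ,  1.        ]])}
side {'intrinsics': array([[473.03659737,   0.        , 310.5555019 ],
       [  0.        , 473.03659737, 249.00503715],
       [  0.        ,   0.        ,   1.        ]]), 'dist': array([-0.05756566,  0.        ,  0.        ,  0.        ,  0.        ]), 'T': array([[ 0.90703307,  0.29981757, -0.29563565,  0.31422861],
       [-0.42069838,  0.61623525, -0.66578299, -0.58304638],
       [-0.01743233,  0.72826063,  0.68507851,  0.63173658],
       [ 0.        ,  0.        ,  0.        ,  1.        ]])}
{'intrinsics': array([[363.74101533,   0.        , 320.23892073],
       [  0.        , 363.74101533, 237.85623213],
       [  0.        ,   0.        ,   1.        ]]), 'dist': array([-0.02126186,  0.        ,  0.        ,  0.        ,  0.        ]), 'tool_from_camera': array([[ 9.99999377e-01,  1.07726574e-03,  2.92636569e-04,
        -8.20232998e-05],
       [ 1.11609671e-03, -9.59778695e-01, -2.80755428e-01,
        -7.60847008e-02],
       [-2.15818603e-05,  2.80755579e-01, -9.59779300e-01,
        -1.61400205e-01],
       [ 0.00000000e+00,  0.00000000e+00,  0.00000000e+00,
         1.00000000e+00]])} 0.1 [ 3.44193577e-04  8.40822733e-01  5.41310173e-01 -5.56152650e-04]
```

View pics/scene0.png

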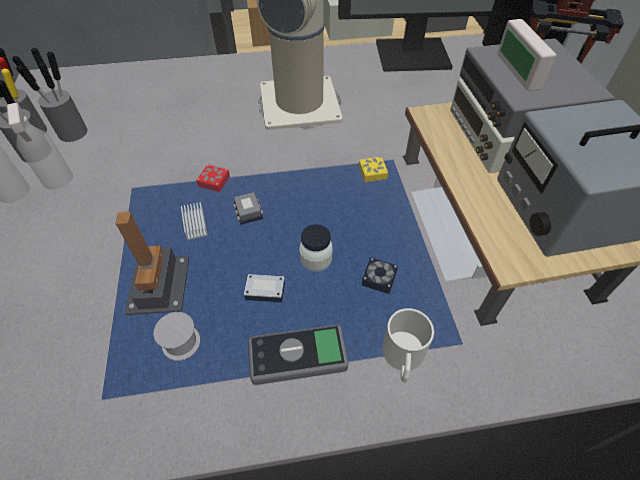

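View pics/side0.png

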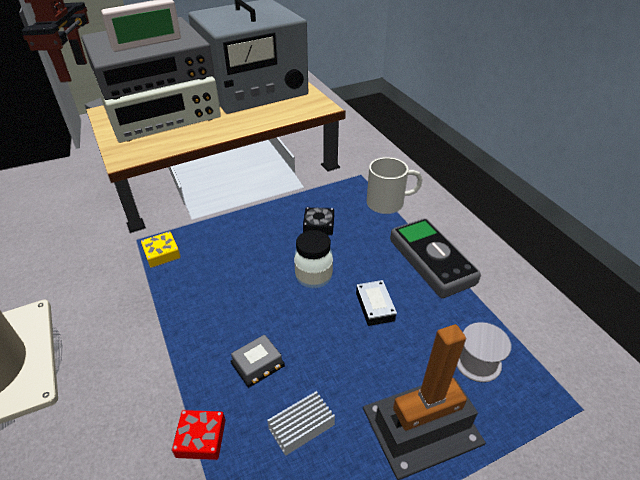

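The scene view shows the squeegee and rest at (148,265). The four scrap parts are the heatsink (193,220), relay (248,207), module (265,287) and fan (380,274). The bystanders are the jar (316,248), reel (177,337), meter (298,352) and mug (407,340).

Look-alikes for the fan are the red one (213,177) and the yellow one (374,168); the black one at (380,274) is the right one. The pan lip is at about (445,232). I'll enlarge both views to read the corners.

```bash
python3 - <<'E'
import cv2
a=cv2.imread("pics/scene0.png")[160:400,110:430]
cv2.imwrite("pics/c1.png",cv2.resize(a,None,fx=2.5,fy=2.5,interpolation=cv2.INTER_CUBIC))
a=cv2.imread("pics/side0.png")
b=a[80:320,90:410]
cv2.imwrite("pics/c2.png",cv2.resize(b,None,fx=2.5,fy=2.5,interpolation=cv2.INTER_CUBIC))
b=a[260:480,220:513]
cv2.imwrite("pics/c3.png",cv2.resize(b,None,fx=2.7,fy=2.7,interpolation=cv2.INTER_CUBIC))
E
cat >h.py <<'E'
from station import *
import numpy as np, cv2
def ray(n,px,T=None):
    c=camera_info(n); T=c["T"] if T is None else T
    u=cv2.undistortPoints(np.array([[px]],float),c["intrinsics"],c["dist"])[0,0]
    return T[:3,3],T[:3,:3]@np.array([u[0],-u[1],-1])
def onz(n,px,z,T=None):
    o,d=ray(n,px,T); return o+d*(z-o[2])/d[2]
def proj(n,P,T=None):
    c=camera_info(n); T=c["T"] if T is None else T
    p=(np.atleast_2d(P)-T[:3,3])@T[:3,:3]*[1,-1,-1]
    return cv2.projectPoints(p,np.zeros(3),np.zeros(3),c["intrinsics"],c["dist"])[0][:,0]
E
```

```text
(no output)
```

View pics/c1.png

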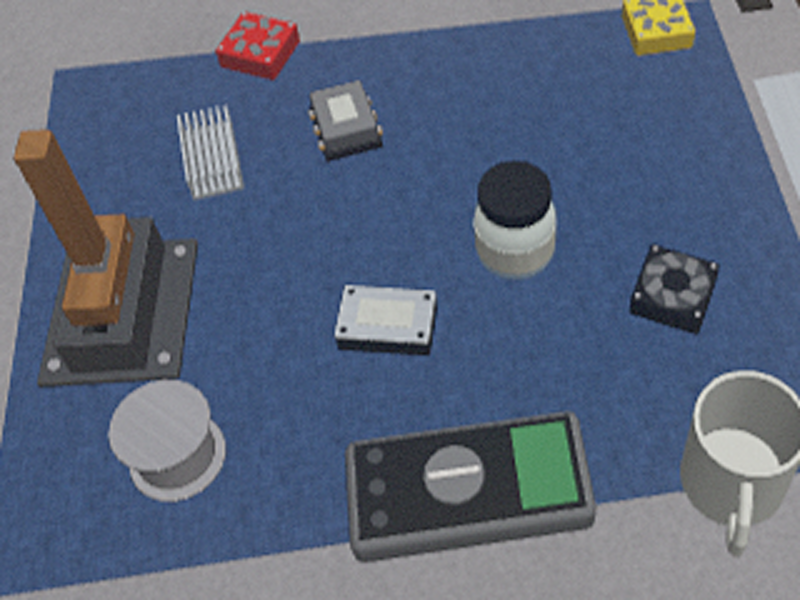

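View pics/c2.png

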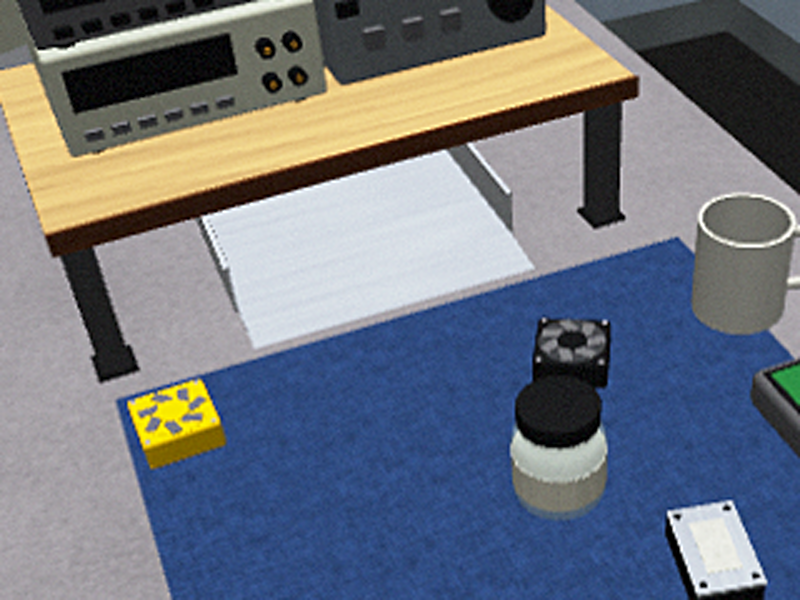

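View pics/c3.png

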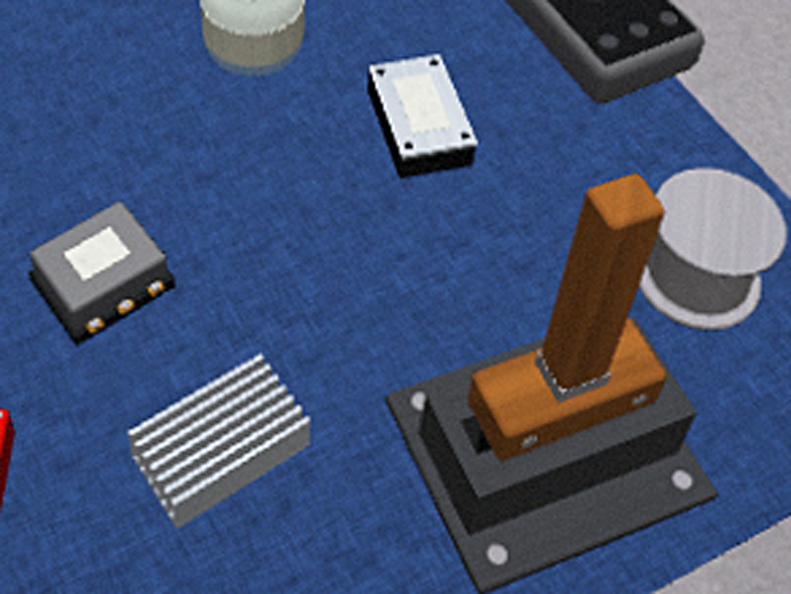

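```bash
cat >m.py <<'E'
from h import *
O={'c1':('scene',2.5,110,160),'c2':('side',2.5,90,80),'c3':('side',2.7,220,260),'s':('scene',1,0,0)}
def W(k,L,z):
    n,s,a,b=O[k]; return np.array([onz(n,((x+.5)/s+a-.5,(y+.5)/s+b-.5),z) for x,y in L])
def R(name,k,L,z):
    w=W(k,L,z)[:,:2]; c=w.mean(0)
    (cx,cy),(a,b),an=cv2.minAreaRect((w*1000).astype(np.float32))
    print(name,k,'c',c.round(3),'edges',[(np.linalg.norm(e).round(3),np.degrees(np.arctan2(e[1],e[0])).round(0)) for e in np.roll(w,-1,0)-w])
R('heat','c3',[(130,433),(262,355),(310,425),(175,510)],.028)
R('heat','c1',[(178,115),(226,107),(242,185),(193,195)],.028)
R('relay','c3',[(30,258),(122,205),(165,255),(72,303)],.03)
R('relay','c1',[(310,92),(362,82),(377,122),(323,138)],.03)
R('mod','c3',[(370,68),(437,55),(475,145),(402,157)],.024)
R('mod','c1',[(347,287),(437,291),(433,346),(337,340)],.024)
R('fan','c1',[(655,247),(718,263),(702,320),(634,297)],.025)
R('fan','c2',[(540,320),(610,322),(607,372),(534,364)],.025)
R('meter','c1',[(350,455),(575,415),(592,510),(357,545)],.04)
R('rest','c1',[(68,262),(197,242),(180,375),(40,384)],.008)
R('rest','c3',[(388,400),(482,590),(717,495),(615,335)],.008)
R('head','c1',[(78,222),(132,216),(113,317),(63,310)],.078)
R('handle','c1',[(15,158),(22,132),(52,131),(48,160)],.216)
R('handle','c3',[(583,188),(635,175),(662,210),(613,225)],.216)
for n,k,p,z in [('jar','c1',(514,187),.085),('jar','c2',(558,400),.085),('mug','c1',(748,418),.09),('mug','c2',(745,218),.09),('reel','c1',(160,425),.056),('reel','c3',(720,222),.056)]: print(n,W(k,[p],z)[0].round(3))
print('lip',W('c2',[(258,347),(533,267)],0).round(3),W('s',[(412,190),(453,279)],0).round(3))
print('shelf',W('c2',[(50,238),(637,78)],.153).round(3),W('c2',[(52,256),(637,100)],.135).round(3),W('s',[(408,110),(497,279)],.153).round(3))
print('tcp px',proj('scene',get_tcp_pos()),proj('side',get_tcp_pos()))
E
python3 m.py
```

```text
heat c3 c [ 0.422 -0.295] edges [(np.float64(0.079), np.float64(8.0)), (np.float64(0.046), np.float64(-84.0)), (np.float64(0.079), np.float64(-172.0)), (np.float64(0.046), np.float64(96.0))]
heat c1 c [ 0.434 -0.292] edges [(np.float64(0.043), np.float64(94.0)), (np.float64(0.096), np.float64(9.0)), (np.float64(0.042), np.float64(-84.0)), (np.float64(0.097), np.float64(-171.0))]
relay c3 c [ 0.402 -0.172] edges [(np.float64(0.061), np.float64(11.0)), (np.float64(0.043), np.float64(-77.0)), (np.float64(0.058), np.float64(-173.0)), (np.float64(0.039), np.float64(107.0))]
relay c1 c [ 0.404 -0.172] edges [(np.float64(0.049), np.float64(96.0)), (np.float64(0.053), np.float64(11.0)), (np.float64(0.051), np.float64(-77.0)), (np.float64(0.059), np.float64(-171.0))]
mod c3 c [ 0.624 -0.151] edges [(np.float64(0.045), np.float64(-11.0)), (np.float64(0.076), np.float64(-104.0)), (np.float64(0.046), np.float64(166.0)), (np.float64(0.074), np.float64(76.0))]
mod c1 c [ 0.629 -0.149] edges [(np.float64(0.074), np.float64(78.0)), (np.float64(0.051), np.float64(-10.0)), (np.float64(0.076), np.float
[... 1332 characters left out ...]
np.float64(-0.0)), (np.float64(0.022), np.float64(-103.0))]
handle c3 c [ 0.573 -0.366] edges [(np.float64(0.023), np.float64(-10.0)), (np.float64(0.019), np.float64(-93.0)), (np.float64(0.022), np.float64(173.0)), (np.float64(0.02), np.float64(90.0))]
jar [ 0.563 -0.036  0.085]
jar [ 0.564 -0.032  0.085]
mug [0.792 0.092 0.09 ]
mug [0.793 0.097 0.09 ]
reel [ 0.715 -0.316  0.056]
reel [ 0.711 -0.318  0.056]
lip [[0.403 0.225 0.   ]
 [0.658 0.227 0.   ]] [[0.397 0.227 0.   ]
 [0.659 0.24  0.   ]]
shelf [[0.274 0.221 0.153]
 [0.769 0.244 0.153]] [[0.271 0.226 0.135]
 [0.767 0.239 0.135]] [[0.285 0.224 0.153]
 [0.759 0.245 0.153]]
tcp px [[553.29257851  63.82689459]] [[74.03834943 72.22658985]]
```

```bash
cat >>h.py <<'E'
from scipy.spatial.transform import Rotation as Ro
L=0.146; SG=1
def pose(B,phi,th,sg=None):
    """B: middle of blade's bottom FRONT edge height given as lowest point; phi push dir deg, th tilt back deg"""
    sg=SG if sg is None else sg
    p,t=np.radians([phi,th]); d=np.array([np.cos(p),np.sin(p),0]); z=np.array([0,0,1.])
    xs=d*np.cos(t)+z*np.sin(t); zs=z*np.cos(t)-d*np.sin(t)
    R=np.column_stack([sg*xs,np.cross(-zs,sg*xs),-zs])
    q=Ro.from_matrix(R).as_quat()[[3,0,1,2]]
    o=np.array(B,float)-d*0.003*np.cos(t)+z*0.003*abs(np.sin(t))   # blade bottom middle; front edge at B's xy, lowest point at B's z
    return o+L*zs,q
E
python3 - <<'E'
from m import *
import h
print('red',onz('scene',(213,174),.025),'yellow',onz('scene',(373,166),.025))
for sg in(1,-1):
    print(sg)
    for nm,a in {'rest':((.578,-.362,.016),85,0),'heat':((.42,-.34,.003),86,45),'heat0':((.42,-.34,.003),86,15),'relay':((.41,-.22,.003),83.5,45),'endL':((.467,.308,.008),85,48),'mod':((.636,-.205,.003),84,45),'endR':((.595,.308,.008),98,48),'fan':((.632,.035,.003),98,10)}.items():
        p,q=pose(*a,sg=sg); j=inverse_kinematics(p,q); print(nm,p.round(3),None if j is None else np.round(j,2))
E
```

```text
heat c3 c [ 0.422 -0.295] edges [(np.float64(0.079), np.float64(8.0)), (np.float64(0.046), np.float64(-84.0)), (np.float64(0.079), np.float64(-172.0)), (np.float64(0.046), np.float64(96.0))]
heat c1 c [ 0.434 -0.292] edges [(np.float64(0.043), np.float64(94.0)), (np.float64(0.096), np.float64(9.0)), (np.float64(0.042), np.float64(-84.0)), (np.float64(0.097), np.float64(-171.0))]
relay c3 c [ 0.402 -0.172] edges [(np.float64(0.061), np.float64(11.0)), (np.float64(0.043), np.float64(-77.0)), (np.float64(0.058), np.float64(-173.0)), (np.float64(0.039), np.float64(107.0))]
relay c1 c [ 0.404 -0.172] edges [(np.float64(0.049), np.float64(96.0)), (np.float64(0.053), np.float64(11.0)), (np.float64(0.051), np.float64(-77.0)), (np.float64(0.059), np.float64(-171.0))]
mod c3 c [ 0.624 -0.151] edges [(np.float64(0.045), np.float64(-11.0)), (np.float64(0.076), np.float64(-104.0)), (np.float64(0.046), np.float64(166.0)), (np.float64(0.074), np.float64(76.0))]
mod c1 c [ 0.629 -0.149] edges [(np.float64(0.074), np.float64(78.0)), (np.float64(0.051), np.float64(-10.0)), (np.float64(0.076), np.float
[... 2360 characters left out ...]
 -0.31   0.108] [-0.73  0.9   1.26  0.61  1.52 -2.41]
endR [0.61  0.199 0.108] [-0.06  0.74  1.68  0.92  1.16 -2.35]
fan [0.636 0.007 0.147] [-0.09  0.55  1.64  0.2   1.01 -1.91]
-1
rest [ 0.578 -0.365  0.162] [-0.58  0.57  1.53 -0.    1.04  1.08]
heat [ 0.413 -0.445  0.108] [-1.05  0.87  1.34  0.41  1.62  0.47]
heat0 [ 0.417 -0.381  0.145] [-0.86  0.52  1.71  0.2   1.11  0.67]
relay [ 0.398 -0.325  0.108] [-0.99  0.73  1.64  0.48  1.44  0.47]
endL [0.457 0.198 0.108] [-0.1   0.57  2.14  1.2   0.92  0.56]
mod [ 0.625 -0.31   0.108] [-0.73  0.9   1.26  0.61  1.52  0.74]
endR [0.61  0.199 0.108] [-0.06  0.74  1.68  0.92  1.16  0.79]
fan [0.636 0.007 0.147] [-0.09  0.55  1.64  0.2   1.01  1.23]
```

```bash
sed -i 's/SG=1$/SG=-1/' h.py; python3 - <<'E'
from h import *
import cv2
p0=get_tcp_pos()
movel([p0[0],p0[1],.47],v=.4)
p,q=pose((.578,-.363,.016),85,0)
print(get_time()); move_pose([p[0],p[1],.45],q)
movel([p[0],p[1],.30],v=.3); print(get_time(),get_tcp_pos(),p)
T=np.eye(4);qq=np.array(get_ee_rot());T[:3,:3]=Ro.from_quat(qq[[1,2,3,0]]).as_matrix();T[:3,3]=get_tcp_pos();T=T@camera_info("wrist")["tool_from_camera"]
np.save("T1.npy",T)
w=read_camera("wrist");s=read_camera("side")
# overlay predicted handle top, head top, rest base from estimates
def rect(c,a,lx,ly,z):
    u=np.array([np.cos(np.radians(a)),np.sin(np.radians(a))]);v=np.array([-u[1],u[0]])
    return np.array([[*(np.array(c)+i*u*lx/2+j*v*ly/2),z] for i,j in((1,1),(1,-1),(-1,-1),(-1,1))])
w=w.copy()
for lx,ly,z in((.022,.026,.216),(.036,.088,.078),(.110,.134,.008)):
    P=proj("wrist",rect((.578,-.365),85,lx,ly,z),T); cv2.polylines(w,[P.round().astype(np.int32)],True,(0,255,0),1)
cv2.imwrite("pics/w1.png",np.hstack([w[:,:,::-1],cv2.resize(s,(320,240))[:,:,::-1].repeat(1,0) if 0 else s[0:480,480:640,::-1]]))
E
```

```text
0.8667
4.9583 [ 0.57860693 -0.36625339  0.30143591] [ 0.57773853 -0.36598858  0.162     ]
```

View pics/w1.png

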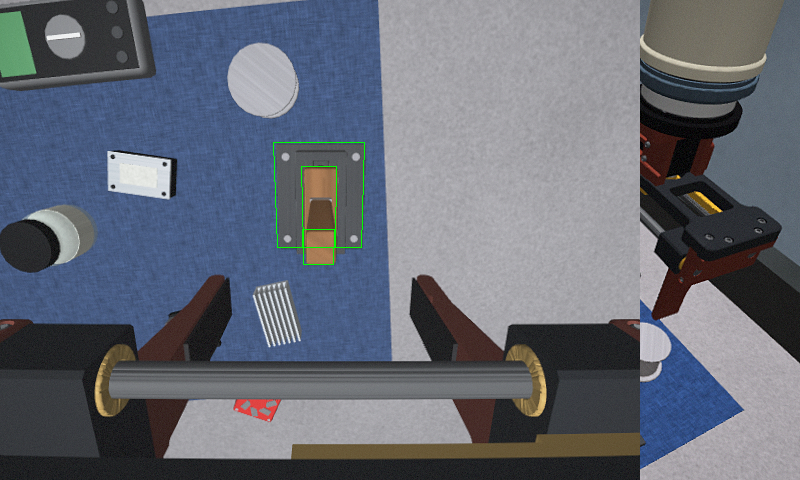

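The overlay matches the rest and handle to about 2 mm: handle top at (318,248), rest base at (319,195). The gripper's wide side lies along the jaw direction. Next I grasp the squeegee and do the relay stroke.

```bash
cat >>h.py <<'E'
def go(B,phi,th,v=.15,uf=None):
    p,q=pose(B,phi,th); r=movel(p,q,v=v,until_force=uf); return r
def lin(a,b,y):  # point on line a-b at given y
    t=(y-a[1])/(b[1]-a[1]); return a[0]+t*(b[0]-a[0])
def ang(a,b): return np.degrees(np.arctan2(b[1]-a[1],b[0]-a[0]))
def snap(n,f):
    cv2.imwrite("pics/"+f,read_camera(n)[:,:,::-1])
E
python3 - <<'E'
from h import *
p=get_tcp_pos()
movel([.578,-.366,.162],v=.12); print(get_tcp_pos(),get_ft_force().round(2) if hasattr(get_ft_force(),'round') else get_ft_force())
command_gripper(0.0); g=get_grip_width(); np.save("grasp.npy",np.r_[get_tcp_pos(),get_ee_rot()])
print('grip',g,get_tcp_pos(),get_ee_rot(),get_ft_force())
assert .2<g<.33
movel([.578,-.366,.24],v=.12); print('lift',get_grip_width(),get_ft_force(),get_time())
a=(.406,-.222);b=(.466,.308);f=ang(a,b)
for B,th,v in [((.5,-.30,.085),20,.25),((a[0],a[1],.05),45,.25),((a[0],a[1],.004),45,.12),((lin(a,b,.2),.2,.004),45,.15),((*b,.0085),45,.12)]:
    try: go(B,f,th,v)
    except MotionError as e: print('ERR',B,e); break
    print(B,get_tcp_pos(),get_ft_force(),get_grip_width(),get_time())
snap("side","s1.png"); 
E
```

```text
[ 0.57851911 -0.36632141  0.16294907] [ 0.82 -0.47  1.11]
grip 0.25061803607171806 [ 0.57795222 -0.36598671  0.16191995] [-3.33515971e-05 -6.75592038e-01  7.37275657e-01  6.15659041e-05] [-0.68011284  0.47113983 -0.46270162]
lift 0.2507333290912133 [-0.22516119 -0.41814066 -2.75469341] 8.1833
(0.5, -0.3, 0.085) [ 0.4930717  -0.35307959  0.22189345] [-0.20619598 -0.3743861  -2.10412795] 0.24681699603990076 8.6833
(0.406, -0.222, 0.05) [ 0.39581629 -0.32727782  0.15571035] [-0.03707857 -0.15907186 -2.11670224] 0.24867670942991427 9.325
(0.406, -0.222, 0.004) [ 0.39475938 -0.32652558  0.10913836] [ 0.75928736  0.53624606 -1.51370669] 0.2513184731961199 9.8583
(0.4537735849056604, 0.2, 0.004) [0.44202722 0.09501745 0.1093251 ] [ 1.4757539  -0.41133631 -2.06971237] 0.24981288353685346 12.8417
(0.466, 0.308, 0.0085) [0.45413427 0.20302933 0.11382432] [-0.1010141   0.07422614 -1.95971734] 0.25149548129759774 13.9
```

View pics/s1.png

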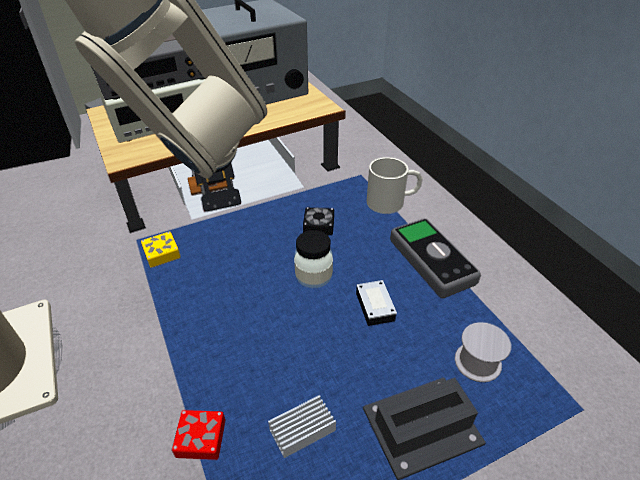

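The relay has gone into the pan. The squeegee is still gripped at (215,190), and nothing else has moved. Next are the heatsink, then the fan.

```bash
cat >seq.py <<'E'
from h import *
def run(S):
    for B,f,th,v in S:
        go(B,f,th,v); print(np.round(B,3),th,np.round(get_tcp_pos()-pose(B,f,th)[0],4),np.round(get_ft_force(),1),round(get_grip_width(),3),round(get_time(),1))
E
python3 - <<'E'
from seq import *
f0=ang((.406,-.222),(.466,.308))
a=(.424,-.345);b=(.466,.308);f=ang(a,b)
run([((.455,.20,.012),f0,45,.25),((.44,.1,.06),f0,45,.25),((a[0],a[1],.06),f,40,.25),((a[0],a[1],.004),f,40,.12),
 ((lin(a,b,.2),.2,.004),f,45,.15),((*b,.0085),f,45,.12),
 ((.455,.20,.012),f,45,.25),((.46,.10,.11),f,25,.25)])
snap("side","s2.png")
a=(.634,.03);b=(.595,.308);f=ang(a,b)
run([((.60,.05,.115),f,10,.25),((*a,.05),f,8,.2),((*a,.0045),f,8,.12),((lin(a,b,.12),.12,.0045),f,25,.13),((lin(a,b,.21),.21,.0045),f,45,.13),((*b,.0085),f,45,.12),
((.608,.2,.012),f,45,.25),((.63,.12,.07),f,30,.25),((.65,.06,.12),90,15,.25)])
snap("scene","s3.png")
a=cv2.imread("pics/s2.png")[60:360,60:460];b=cv2.imread("pics/s3.png")[90:390,230:630]
cv2.imwrite("pics/m2.png",np.hstack([a,b]))
E
```

```text
[0.455 0.2   0.012] 45 [ 0.0002 -0.0006  0.    ] [ 0.6 -0.5 -2.7] 0.252 14.5
[0.44 0.1  0.06] 45 [-0.0003  0.0011 -0.0002] [-0.6  0.1 -3.3] 0.251 15.1
[ 0.424 -0.345  0.06 ] 40 [-0.      0.0009 -0.    ] [ 0.7 -0.9 -1.9] 0.252 17.0
[ 0.424 -0.345  0.004] 40 [-0.      0.0001 -0.0004] [ 0.4 -0.1 -1. ] 0.249 17.6
[0.459 0.2   0.004] 45 [ 0.     -0.0002 -0.    ] [ 0.7 -0.1 -1.7] 0.25 21.4
[0.466 0.308 0.008] 45 [ 0.     -0.0003 -0.    ] [ 0.1  0.1 -2.5] 0.251 22.4
[0.455 0.2   0.012] 45 [ 0.0003 -0.0007  0.0001] [-0.2 -0.8 -2.5] 0.256 23.0
[0.46 0.1  0.11] 25 [-0.0012  0.0013 -0.0008] [-0.3  0.6 -3.2] 0.248 23.7
[0.6   0.05  0.115] 10 [-0.002   0.0002 -0.0022] [-0.4  0.  -3. ] 0.249 24.5
[0.634 0.03  0.05 ] 8 [-0.001  -0.0002 -0.0001] [ 1.1 -0.1 -2. ] 0.246 25.0
[0.634 0.03  0.004] 8 [0.0002 0.0001 0.0007] [-0.1 -0.4 -2.2] 0.249 25.6
[0.621 0.12  0.004] 25 [ 0.0007 -0.0007  0.0006] [ 0.4 -0.6 -1.6] 0.249 26.1
[0.609 0.21  0.004] 45 [ 0.0006 -0.0003  0.0004] [ 0.7 -0.3 -1.7] 0.247 26.7
[0.595 0.308 0.008] 45 [ 0.0002 -0.0004  0.    ] [-0.5  0.3 -2.4] 0.25 27.7
[0.608 0.2   0.012] 45 [ 0.0002 -0.001  -0.0001] [-0.1  0.3 -1.6] 0.252 28.3
[0.63 0.12 0.07] 30 [-0.0011  0.0016 -0.0003] [-1.6  0.1 -2.4] 0.246 28.8
[0.65 0.06 0.12] 15 [-0.0017  0.0013 -0.0024] [-0.7 -0.5 -2.6] 0.248 29.2
```

View pics/m2.png

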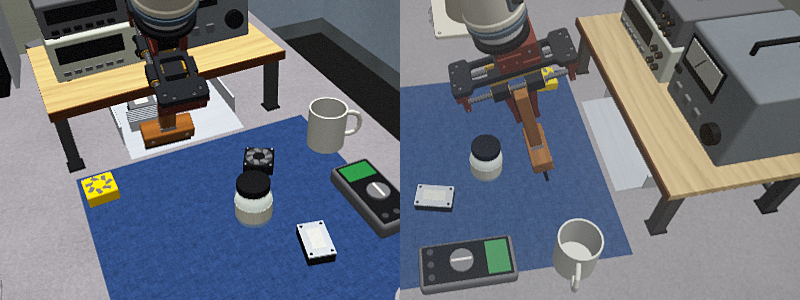

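The heatsink is under the shelf, seen at about (140,105) in the left half of the picture. The fan has left the mat. The jar and mug are where they were. The module stroke comes next, passing to the right of the jar.

```bash
python3 - <<'E'
from seq import *
a=(.638,-.212);m=(.654,-.02);b=(.597,.308);f=ang(a,m);f2=ang(m,b)
run([((.655,-.1,.12),f,15,.25),((*a,.07),f,30,.25),((*a,.004),f,30,.12),((*m,.004),f,25,.14),((lin(m,b,.03),.03,.005),f2,25,.1),((lin(m,b,.14),.14,.0045),f2,32,.14),((lin(m,b,.22),.22,.005),f2,45,.14),((*b,.0085),f2,45,.12),
((.614,.2,.012),f2,45,.25),((.65,.10,.07),f2,30,.25),((.655,-.05,.12),90,15,.3),((.60,-.25,.12),85,0,.3)])
snap("scene","s4.png");snap("side","s5.png")
a=cv2.imread("pics/s5.png")[60:360,60:460];b=cv2.imread("pics/s4.png")[90:390,130:530]
a=cv2.imread("pics/s5.png")[110:290,110:380]
cv2.imwrite("pics/m3.png",np.hstack([cv2.resize(a,(450,300),interpolation=cv2.INTER_CUBIC),b[:,50:]]))
E
```

```text
[ 0.655 -0.1    0.12 ] 15 [-0.0005  0.0008 -0.001 ] [ 0.6  0.8 -2.8] 0.248 30.1
[ 0.638 -0.212  0.07 ] 30 [0.0007 0.0018 0.0006] [-0.6  0.6 -2.8] 0.25 30.9
[ 0.638 -0.212  0.004] 30 [0.0003 0.     0.0002] [ 0.2 -0.1 -1.8] 0.25 31.6
[ 0.654 -0.02   0.004] 25 [ 0.     -0.0007 -0.0001] [ 0.5 -1.  -2.6] 0.245 33.2
[0.645 0.03  0.005] 25 [-0.0001 -0.0002 -0.0002] [ 0.6 -0.5 -2.3] 0.248 33.9
[0.626 0.14  0.004] 32 [ 0.0003 -0.0004  0.0002] [-0.3 -0.3 -1.8] 0.25 34.7
[0.612 0.22  0.005] 45 [ 0.0005 -0.0008  0.    ] [ 0.5  0.4 -1.9] 0.248 35.3
[0.597 0.308 0.008] 45 [ 0.0002 -0.0002  0.0001] [-0.5  0.7 -2.3] 0.249 36.2
[0.614 0.2   0.012] 45 [ 0.0001 -0.001  -0.0001] [-0.5  0.  -2.4] 0.25 36.8
[0.65 0.1  0.07] 30 [-0.0013  0.0015 -0.0007] [ 0.1  0.3 -2.6] 0.249 37.4
[ 0.655 -0.05   0.12 ] 15 [-0.0013  0.0013 -0.0022] [-0.1  1.1 -2.7] 0.249 38.0
[ 0.6  -0.25  0.12] 0 [ 0.      0.0015 -0.0013] [ 0.3 -0.5 -1.7] 0.25 38.7
```

View pics/m3.png

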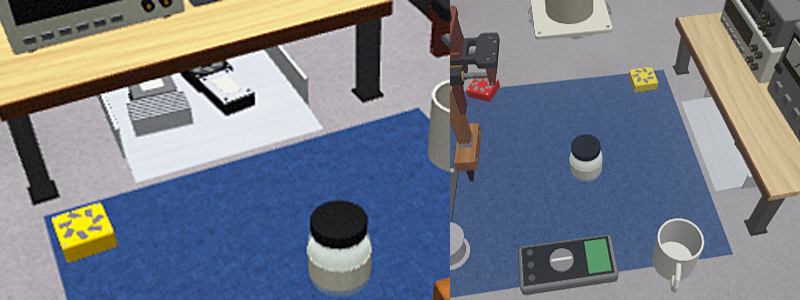

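```bash
python3 - <<'E'
from h import *
for u,v in((135,135),(191,130),(226,114),(256,103)): print(onz("side",(u/1.667+110,v/1.667+110),.005).round(3))
a=cv2.imread("pics/s5.png")[120:200,160:300]
cv2.imwrite("pics/z.png",cv2.resize(a,None,fx=5,fy=5,interpolation=cv2.INTER_CUBIC))
s=cv2.imread("pics/s5.png")[250:480,330:560]; cv2.imwrite("pics/z2.png",np.hstack([cv2.resize(a,(525,300),interpolation=cv2.INTER_CUBIC),cv2.resize(s,(275,300))]))
E
```

```text
[0.423 0.317 0.005]
[0.495 0.294 0.005]
[0.55  0.308 0.005]
[0.597 0.315 0.005]
```

View pics/z2.png

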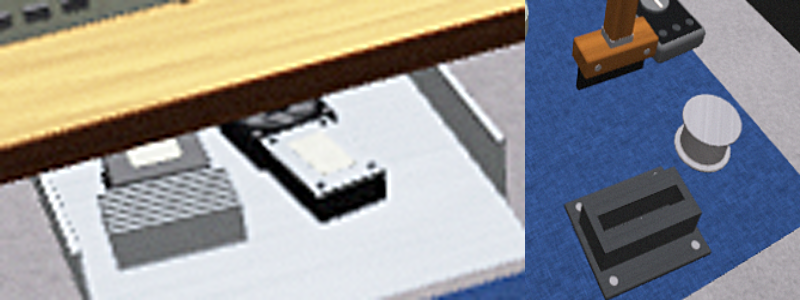

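```bash
python3 - <<'E'
from h import *
for n,(u,v) in dict(hsL=(120,268),hsR=(245,240),mod=(322,220),wallR=(507,193),wallL=(80,291)).items(): print(n,onz("side",(u/3.75+160,v/3.75+120),.005).round(3))
E
```

```text
hsL [0.424 0.314 0.005]
hsR [0.501 0.308 0.005]
mod [0.55  0.307 0.005]
wallR [0.664 0.283 0.005]
wallL [0.397 0.302 0.005]
```

```bash
python3 - <<'E'
from h import *
B=np.array((.60,-.25,.12));p=np.radians(85);d=np.array([np.cos(p),np.sin(p),0]);s=np.array([d[1],-d[0],0])
print(proj("side",[B-.006*d-.042*s+[0,.0015,-.0013],B-.006*d+.042*s+[0,.0015,-.0013]]), "seen (376,317.5),(428,300.6)")
print(onz("side",(185.2,204.8),.005))
g=np.load("grasp.npy");q=list(g[3:])
movel([g[0],g[1],g[2]+.09],q,v=.2)
wait(.2); print(get_tcp_pos(),g[:3],get_ft_force(),get_grip_width())
snap("side","s6.png");snap("scene","s7.png")
a=cv2.imread("pics/s6.png")[240:480,340:580];b=cv2.imread("pics/s7.png")[160:340,60:240]
cv2.imwrite("pics/m4.png",np.hstack([cv2.resize(a,(400,400)),cv2.resize(b,(400,400))]))
E
```

```text
[[376.40748624 319.22032978]
 [430.28076983 302.39697715]] seen (376,317.5),(428,300.6)
[0.39851071 0.27261437 0.005     ]
[ 0.57849702 -0.36476589  0.25223176] [ 0.57795222 -0.36598671  0.16191995] [ 0.03654827  0.4392688  -1.36320667] 0.24751231999139417
```

View pics/m4.png

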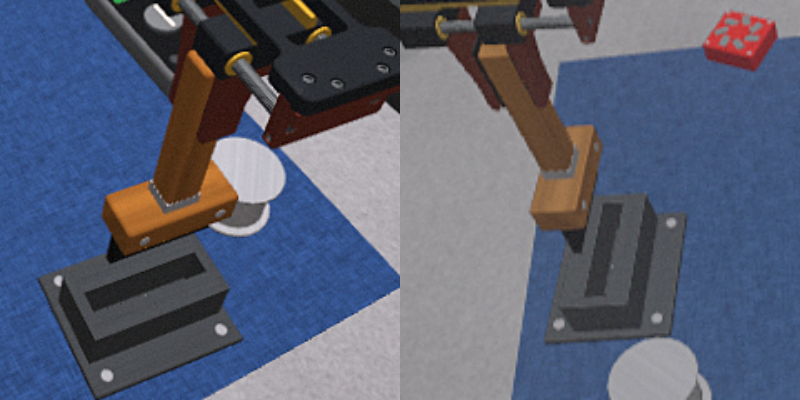

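The squeegee hangs upright and square above the slot, in the side panel at (175,220) over (145,280). The predicted and seen blade corners agree within about 2 mm. Parts clear the mouth line by about 2 cm. I'll insert the squeegee now.

```bash
python3 - <<'E'
from h import *
g=np.load("grasp.npy");q=list(g[3:])
r=movel([g[0],g[1],g[2]+.02],q,v=.1,until_force=8); print(r,get_tcp_pos(),get_ft_force())
if not r:
    r=movel([g[0],g[1],g[2]-.001],q,v=.03,until_force=8); wait(.3)
    print(r,get_tcp_pos(),g[:3],get_ft_force(),get_ft_torque())
    if get_tcp_pos()[2]<g[2]+.003:
        command_gripper(1.0); wait(.3)
        p=get_tcp_pos(); movel([p[0],p[1],.33],v=.15); wait(.3)
        snap("side","s8.png");snap("scene","s9.png")
        a=cv2.imread("pics/s8.png")[120:480,140:580];b=cv2.imread("pics/s9.png")[90:450,80:520]
        cv2.imwrite("pics/m5.png",np.hstack([cv2.resize(a,(400,327)),cv2.resize(b,(400,327))]))
print(get_time())
E
```

```text
False [ 0.57835231 -0.36628299  0.18248046] [ 0.40478179  0.6963038  -2.11230912]
True [ 0.57784844 -0.36582423  0.16190335] [ 0.57795222 -0.36598671  0.16191995] [0.94484644 0.40369998 5.05873138] [0.01145491 0.15975654 0.02426112]
44.675
```

View pics/m5.png

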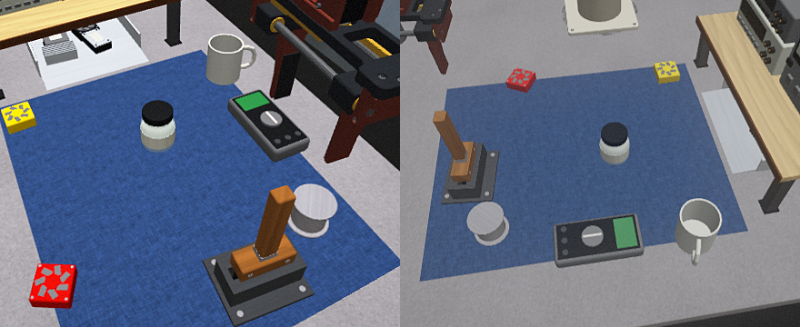

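The squeegee stands seated in its rest (side panel, 270,245), the gripper is clear, and the bystanders are where they were. Handing in.

```bash
python3 -c "
from station import *
print(get_tcp_pos(),get_grip_width());job_done();print(get_time())"
```

```text
[ 0.57702984 -0.36530858  0.3297114 ] 0.9987227393989409
the job is handed in; nothing more can be done
the job is handed in; nothing more can be done
```

I swept the relay, heatsink, fan and module into the scrap pan with the squeegee, one stroke each. Then I stood the squeegee back in its rest, let go and handed the job in at about 45 s.

- **Parts in the pan:** the nearest visible part edges, on the heatsink and module, are at y ≈ 0.307 m. The pan's mouth is at about 0.27–0.29 m, so they are roughly 2 cm inside. The relay and fan lie deeper, pushed ahead of those two. The shelf partly hides them, so I did not measure them directly.
- **Mouth position:** my readings of the mouth disagreed by about 1–2 cm. One early reading of the left pan wall gave 0.302 m; a clearer picture gave 0.273 m.
- **Squeegee:** it was released at the height it was picked up from, within 0.1 mm, after touching down with a light force. The last pictures show it upright and fully down in the slot.
- **Everything else:** the mug, jar, reel, meter and the red and yellow fans look unmoved in the last pictures. The tool force readings, taken between moves, stayed around 5 N or less. No check failed.

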